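First in, first out: curing casting flasks

TASK

Take the oldest flask, the one at the low front end of the sloped lane, and lay it squarely and centrally in the V cradle. When the others have rolled forward, lay the fresh flask from the wooden rest into the lane behind them, so that three flasks again lie in a row against the stop, the fresh one last. The plaster inside is brittle: set flasks down, do not drop them, do not take the two waiting flasks out of the lane, and leave the hammer, cup and tin where they are.

Things in the scene. Friction and masses are not known exactly. Their poses are not given: they have to be found in the camera images.
- flask_1: steel casting flask filled with plaster, a plain closed cylinder 48 mm in diameter and 60 mm long, about 0.3 kg; origin at its very centre, y axis along the cylinder's axis (x and z turn as it rolls). The oldest: at the start it lies at the front (lowest place) of the lane against the stop.
- flask_2: steel casting flask filled with plaster, a plain closed cylinder 48 mm in diameter and 60 mm long, about 0.3 kg; origin at its very centre, y axis along the cylinder's axis (x and z turn as it rolls). At the start in the middle of the lane, touching flask_1.
- flask_3: steel casting flask filled with plaster, a plain closed cylinder 48 mm in diameter and 60 mm long, about 0.3 kg; origin at its very centre, y axis along the cylinder's axis (x and z turn as it rolls). At the start at the rear (highest place) of the lane, touching flask_2.
- flask_new: steel casting flask filled with plaster, a plain closed cylinder 48 mm in diameter and 60 mm long, about 0.3 kg; origin at its very centre, y axis along the cylinder's axis (x and z turn as it rolls). The fresh one: at the start it lies alone on the wooden rest.
- lane: fixed steel chute on timber trestles, 160 x 72 mm, sloping 8 deg down to its front end (its -x), where a stop rises 24 mm; rear end open. Flasks lie across it (axis along its y) and roll to the stop by themselves. Channel 66 mm wide inside; side lips rise only 8 mm off its floor, so flask ends can be pinched above them. Holds just three flasks. Origin on the table; floor 55 mm above it.
- lane_front (a point): where the centre of the flask lying against the stop belongs, fixed to the lane (24 mm off its floor); when the front flask is taken the queue rolls forward
- lane_middle (a point): where the centre of the second flask belongs, 48 mm up the slope from lane_front
- lane_rear (a point): where the centre of the third flask belongs, 48 mm up the slope from lane_middle; the floor ends 40 mm beyond this point
- cradle: fixed dark-steel V cradle on a terracotta-coloured refractory slab 120 x 110 x 30 mm; origin under the slab's centre, the V runs along its y. The V is 44 mm long and open at both ends, so a seated flask overhangs it by 8 mm at each end; its top edges are 72 mm above the table.
- cradle_seat (a point): centre of a flask properly seated in the V, 74 mm above the table, axes as the cradle's
- rest: fixed wooden board 110 x 90 x 12 mm with two 8 mm high battens 44 mm long, along its y, that keep the fresh flask from rolling; origin under its centre. The flask on it has its centre 36 mm above the table and its axis along the rest's y.
- hammer: bystander: hammer lying on the table
- cup: bystander: white cup, 75 mm high
- tin: bystander: plain metal tin, 85 mm high
Things that resemble listed ones, but are neither listed nor needed, are in the scene too. What is shaped like the flask_1 but green or purple is not meant. Of the things that look like the cradle, the larger one is meant.

How it is judged (in metres and radians):
On the way, in this order (a step that is already met when the one before it is completed fails the run):
1. the oldest flask lies seated in the V cradle (horizontal distance between flask_1 and cradle_seat below 0.014 m and z of flask_1 in the frame of cradle_seat between -0.006 and 0.006 m and angle between the y axis of flask_1 and the y axis of cradle, either way round below 0.15 rad and linear speed of flask_1 below 0.03 m/s), for 0.2 s.
2. the two waiting flasks are at the front and the fresh flask lies behind them in the lane (distance between flask_2 and lane_front below 0.011 m and angle between the y axis of each of flask_2, flask_3, flask_new and the y axis of lane, either way round below 0.2 rad and linear speed of each of flask_2, flask_3, flask_new below 0.03 m/s and distance between flask_3 and lane_middle below 0.012 m and distance between flask_new and lane_rear below 0.014 m), for 0.2 s.
At the end, for the whole second after the job is handed in: flask_1 at rest in the cradle: centre within 14 mm horizontally and 6 mm in height of cradle_seat, axis within 0.15 rad of the V; flask_2, flask_3 and flask_new at rest in the lane, centres within 11, 12 and 14 mm of lane_front, lane_middle and lane_rear, axes within 0.2 rad of square across it (all of step 1 and all of step 2); the robot touches nothing.
It fails at once if the hammer, cup or tin is pushed more than 30 mm (distance of any of hammer, cup, tin from where it was at the start of the episode above 0.03 m).
It fails at once if a waiting flask is taken out of the lane (distance between any of flask_2, flask_3 and lane_middle above 0.11 m).
It fails at once if a flask is dropped: it moves faster than 0.6 m/s out of the fingers' grip, as after a fall of about 2 cm (rolling along the lane gives 0.3 m/s at most) ((linear speed of flask_1 above 0.6 m/s and contact force between flask_1 and the fingers below 0.5 N) or (linear speed of flask_2 above 0.6 m/s and contact force between flask_2 and the fingers below 0.5 N) or (linear speed of flask_3 above 0.6 m/s and contact force between flask_3 and the fingers below 0.5 N) or (linear speed of flask_new above 0.6 m/s and contact force between flask_new and the fingers below 0.5 N)).
It also fails if it takes over 64 s, if anything falls off the work surface, if the arm or the gripper's body presses on something with over 40 N, if the wrist force passes 120 N, or if a joint passes its speed limit or range.

ROBOT

A 7-joint arm with a two-finger parallel gripper is mounted at the origin on the work surface. World frame = base frame: x ahead of the robot, y to its left, z up, the work surface at z = 0. Lengths are in mm, angles in degrees, forces in N, time in s.
With the tool pointing down it reaches from about 350 to 775 mm from the base axis. Payload 3.1 kg.
Tool frame: the origin (TCP) lies on the centre line of the jaws, within the pads' length; the fingertips stand arm.tip_reach ahead of it and the grasp point (between the pads) is the TCP (arm.tip_reach is the distance from the TCP to the fingertips, in mm); z points along the fingers, y is the direction in which the jaws open and shut (so a half turn about z gives the same grasp; the last joint's range is limited). The gripper opens to 85 mm and grips with 20 to 120 N. Pads are 22 mm wide; open, the fingers measure 114 mm over their backs; the gripper's body (76 mm by 85 mm) begins 54 mm behind the grasp point. The pads swing forward as they close: fully open they stand 13 mm farther back than shut.
Start: joints at [69.173, 17.813, 0.802, 86.603, -0.252, 75.585, -1.558], TCP at [173.984, -521.772, 250.304] pointing down, gripper open.
Joint ranges: [-154.91, 154.91], [-16.99, 109.72], [-72.82, 74.43], [7.12, 147.25], [-82.49, 262.49], [11.32, 116.49], [-174.64, 174.64]. Speed limits (degrees/s): [159.86, 159.86, 180, 180, 180, 180, 180].

INTERFACE

Orientations are given as a 3x3 rotation matrix whose columns are the frame's x, y, z axes.
In Python, from bench import arm, eyes gives the robot as it stands.
- The arm moves only by the tool drive_tool, never from a script. Its argument "plan" is a list of rows, each a list of 3 entries, a list of its own where there are three numbers: the shift along the world's x, y, z in cm, then the turn about the world's z in rad, then the closure, from -1 (fully open) to 1 (shut), so that 0 is half open. A call has 1 to 5 rows; each row is the pose to reach, as a shift and turn from the pose commanded when the call began; what a row does not reach only later rows make up. A row lasts 1/10 s, in which the tool goes at most 50 mm and 8.59 degrees, less where a joint would pass 70% of its speed; a pose out of reach is approached as far as the arm can. A call with a gripper value outside its range is refused whole. The fingers move at their own pace and stop on an object; the grip force is fixed at half the most. Time passes only in rows, so rows that repeat a pose let the fingers close. It gives the time, the measured TCP pose, the force and the opening at its end, in the units of the state.
- arm.read_state(): the state, without advancing time (a new reading comes with each control period).
- eyes.camera(name): name is "scene" or "top" or "wrist"; returns the picture (384x512x3 uint8, red, green, blue); there is no depth.
- eyes.camera_info(name): a dict with "mtx" (3x3 intrinsics, pixels), "k1" (the pictures are not rectified: a ray, as slopes to the right and down, at radius r is drawn at 1 + k1 r^2 times it, then the intrinsics apply), "view" (4x4, takes a point from world to camera coordinates). Camera axes: x right, y up, looking along -z (the intrinsics and any distortion apply to the point x, -y, -z); pixel columns grow to the right and rows downward; lengths in mm; the calibration is good to about 2 mm. A picture is of the moment at which its call begins: read the wrist's pose just before it. camera_info takes no time and is no camera call; for the wrist camera it gives the pose at the moment of the call.
- arm.close_job(): hands the job in, once; it reports no verdict.
The state is a dict: "time_s": time; "joint_positions": joint angles; "joint_velocities": joint speeds; "joint_efforts": joint torques, N m; "ee_pos": TCP position; "tcp_rot": TCP orientation; "force": force on the tool from outside, world axes, zero at the start; "ft_torque": the same for the moment, N m; "finger_gap": finger opening in mm.
Only numpy, scipy, OpenCV 4.12 (cv2) and the standard library are available. Lean on these libraries where they do the work, as an engineer would, in place of code of your own. Each camera call takes 0.05 s, during which the arm holds its last target.

## Working session

There is one attempt and no reset: what is moved stays moved. The work goes in short steps, Python scripts to look and compute and a tool call to move; the robot and the scene stay as the last step left them, time stands still between calls to the robot, and variables do not carry over. Pictures are saved under pics/ and viewed, and the job is handed in when it is done.

Besides the shell and the picture viewer there is one more tool, called after "Call:" as name(argument=value, ...) on one line, values as JSON. drive_tool: Moves the arm, as the interface text tells. Its arguments: {"type":"object","properties":{"plan":{"type":"array"}},"required":["plan"]}

```bash
mkdir -p pics; ls; python3 - <<'E'
from bench import arm, eyes
import cv2, json
print(arm.read_state(), arm.tip_reach)
for n in ("scene","top","wrist"):
    i=eyes.camera_info(n); print(n,i)
    cv2.imwrite(f"pics/{n}0.png",cv2.cvtColor(eyes.camera(n),cv2.COLOR_RGB2BGR))
E
```

```text
pics
{'time_s': 0.0, 'joint_positions': array([69.17356959, 17.86056219,  0.80076994, 86.69314557, -0.25247378,
       75.58479575, -1.55861753]), 'joint_velocities': array([ 0.05279405, -0.01628242, -0.04596016,  0.03880082, -0.01703224,
        0.12185487,  0.0066487 ]), 'joint_efforts': array([ 2.96780559e-05, -3.79912984e+01,  1.46119734e-01, -2.30589455e+01,
        1.22714310e-02,  1.36047605e-02,  4.49139307e-06]), 'ee_pos': array([ 173.74761294, -521.0997436 ,  249.21142144]), 'tcp_rot': array([[ 9.48643272e-01,  3.16346713e-01, -8.36182100e-04],
       [ 3.16347806e-01, -9.48640643e-01,  2.23525601e-03],
       [-8.61204338e-05, -2.38498495e-03, -9.99997152e-01]]), 'force': array([ 0.06087494, -0.02450587,  0.29501648]), 'ft_torque': array([-0.04410078,  0.02616983, -0.01183578]), 'finger_gap': 85.46461810642113} 19.0
scene {'mtx': array([[403.84289915,   0.        , 253.48457065],
       [  0.        , 403.84289915, 194.09846781],
       [  0.        ,   0.        ,   1.        ]]), 'k1': -0.014952431726579982, 'view': array([[-3.41268411e-01,  9.39866704e-01,  1.36546675e-
[... 678 characters left out ...]
e-01,  9.47611091e-03,  9.83340720e-01,
        -1.11673135e+03],
       [ 0.00000000e+00,  0.00000000e+00,  0.00000000e+00,
         1.00000000e+00]])}
wrist {'mtx': array([[332.26952701,   0.        , 250.99053542],
       [  0.        , 332.26952701, 190.92110882],
       [  0.        ,   0.        ,   1.        ]]), 'k1': -0.014128982356433988, 'view': array([[ 3.16218710e-01, -9.48682360e-01, -2.73997485e-03,
        -5.48876268e+02],
       [ 9.01618369e-01,  3.01427072e-01, -3.10203220e-01,
         4.13445061e+01],
       [ 2.95110226e-01,  9.56216503e-02,  9.50666321e-01,
        -3.79942380e+02],
       [ 0.00000000e+00,  0.00000000e+00,  0.00000000e+00,
         1.00000000e+00]])}
```

View pics/scene0.png

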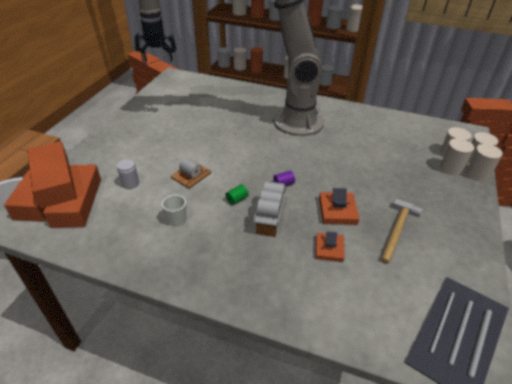

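View pics/top0.png

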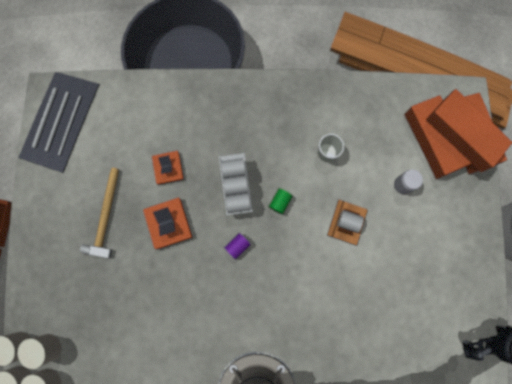

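View pics/wrist0.png

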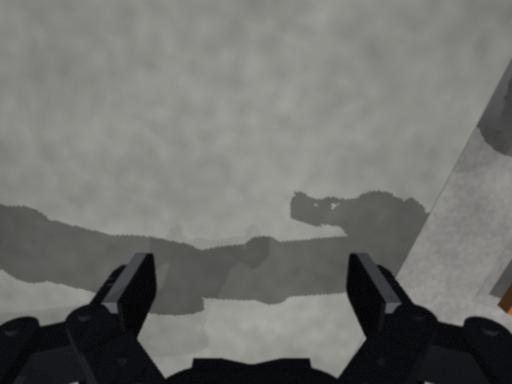

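```bash
cat > h.py <<'E'
import numpy as np, cv2
from bench import arm, eyes
def ray(info,px):
    K=np.array(info["mtx"]);k=info["k1"]
    d=np.linalg.inv(K)@np.array([px[0],px[1],1.0]); s=d[:2].copy()
    u=s.copy()
    for _ in range(30): u=s/(1+k*(u@u))
    V=np.array(info["view"]);R=V[:3,:3];t=V[:3,3]
    w=R.T@np.array([u[0],-u[1],-1.0]); return -R.T@t, w/np.linalg.norm(w)
def onz(info,px,z):
    o,d=ray(info,px); return o+d*(z-o[2])/d[2]
def proj(info,p):
    V=np.array(info["view"]);c=V[:3,:3]@np.asarray(p,float)+V[:3,3]
    u=np.array([c[0]/-c[2],-c[1]/-c[2]]);u=u*(1+info["k1"]*(u@u));K=np.array(info["mtx"])
    return K[:2,:2]@u+K[:2,2]
def tri(*ips):
    A=np.zeros((3,3));b=np.zeros(3);L=[]
    for i,p in ips:
        o,d=ray(i,p);M=np.eye(3)-np.outer(d,d);A+=M;b+=M@o;L.append((o,M))
    x=np.linalg.solve(A,b);return x,[round(float(np.linalg.norm(M@(x-o))),2) for o,M in L]
def shot(n,f):
    i=eyes.camera_info(n);im=cv2.cvtColor(eyes.camera(n),cv2.COLOR_RGB2BGR);cv2.imwrite(f"pics/{f}.png",im)
    np.save(f"pics/{f}.npy",i,allow_pickle=True);return i,im
E
python3 - <<'E'
from h import *
s=cv2.imread("pics/scene0.png");t=cv2.imread("pics/top0.png")
cv2.imwrite("pics/sz.png",cv2.resize(s[150:270,150:370],None,fx=3.6,fy=3.6,interpolation=cv2.INTER_CUBIC))
cv2.imwrite("pics/tz.png",cv2.resize(t[120:270,130:380],None,fx=3.2,fy=3.2,interpolation=cv2.INTER_CUBIC))
T=eyes.camera_info("top")
for n,p,z in [("lanetop",(233,155),60),("lanebot",(238,214),60),("cradle",(168,223),30),("rest",(348,222),36)]: print(n,onz(T,p,z).round())
E
```

```text
lanetop [652.  71.  60.]
lanebot [485.  54.  60.]
cradle [462. 252.  30.]
rest [ 468. -253.   36.]
```

View pics/sz.png

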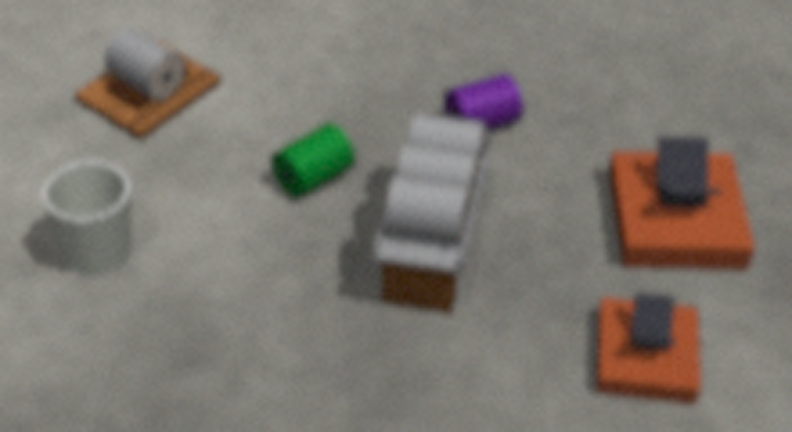

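View pics/tz.png

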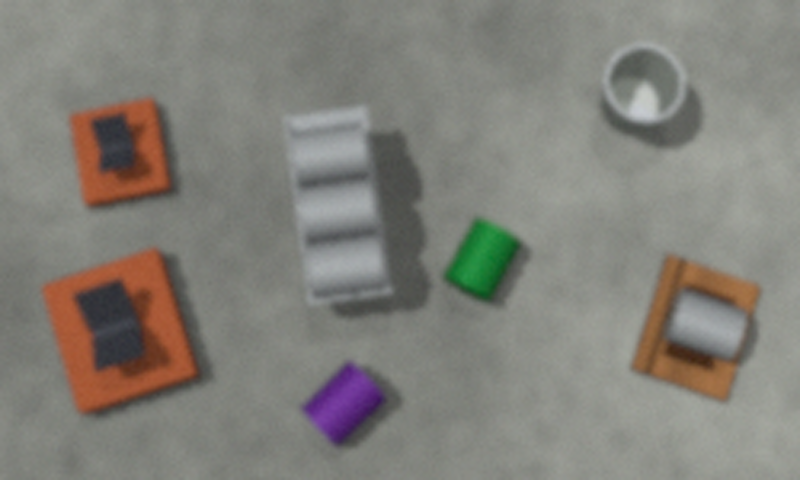

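```bash
python3 - <<'E'
from h import *
i=eyes.camera_info("wrist");V=np.array(i["view"]);c=-V[:3,:3].T@V[:3,3];s=arm.read_state()
R=s["tcp_rot"];print("cam in tool",R.T@(c-s["ee_pos"]),"look in tool",R.T@(-V[2,:3]))
E
```

```text
cam in tool [  78.5125674     0.24595833 -123.19362308] look in tool [-3.10089989e-01 -6.62461127e-04  9.50706979e-01]
```

Call:
drive_tool(plan=[[[8,7,0],0,-1],[[12,10,0],0,-1],[[16,13,0],0,-1],[[20,16,0],0,-1],[[24,19,0],0,-1]])

```text
time_s: 0.65
ee_pos: [370.3, -364.2, 250.2]
tcp_rot: [[0.949, 0.316, -0.0], [0.316, -0.949, 0.0], [-0.0, -0.0, -1.0]]
force: [-0.4, -0.6, -0.1]
finger_gap: 85.5
```

Call:
drive_tool(plan=[[[4,4,0],0,-1],[[8,8,0],0,-1],[[8,8,0],0,-1],[[8,8,0],0,-1],[[8,8,0],0,-1]])

```text
time_s: 1.15
ee_pos: [447.9, -287.3, 249.9]
tcp_rot: [[0.949, 0.315, -0.002], [0.315, -0.949, -0.001], [-0.002, 0.001, -1.0]]
force: [-0.3, -0.1, 1.0]
finger_gap: 85.4
```

```bash
python3 - <<'E'
from h import *
print(arm.read_state()["ee_pos"],arm.read_state()["time_s"])
i,im=shot("wrist","w1");print(i["view"])
E
```

```text
[ 447.85981577 -287.33420973  249.93645972] 1.15
[[ 3.14544463e-01 -9.49242736e-01 -9.63540035e-05 -4.13771255e+02]
 [ 9.01780414e-01  2.98848871e-01 -3.12220175e-01 -2.76400337e+02]
 [ 2.96401529e-01  9.81202373e-02  9.50009765e-01 -4.83460405e+02]
 [ 0.00000000e+00  0.00000000e+00  0.00000000e+00  1.00000000e+00]]
```

View pics/w1.png

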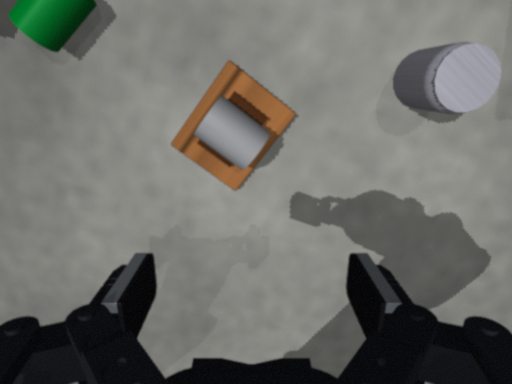

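Call:
drive_tool(plan=[[[3,4,0],0,-1],[[5,8,0],0,-1],[[7,12,0],0,-1],[[7,12,0],0,-1],[[7,12,0],0,-1]])

```text
time_s: 1.7
ee_pos: [518.7, -167.0, 250.2]
tcp_rot: [[0.949, 0.316, -0.001], [0.316, -0.949, -0.001], [-0.001, 0.001, -1.0]]
force: [-0.4, -0.9, -0.1]
finger_gap: 85.6
```

```bash
python3 - <<'E'
from h import *
print(arm.read_state()["ee_pos"],arm.read_state()["time_s"])
i,im=shot("wrist","w2")
E
```

```text
[ 518.65480247 -166.9693934   250.20918179] 1.7
```

View pics/w2.png

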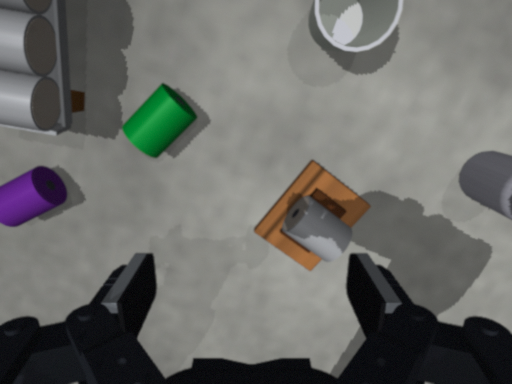

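Call:
drive_tool(plan=[[[0,5,0],-0.1,-1],[[0,10,0],-0.2,-1],[[0,15,0],-0.22,-1],[[0,20,0],-0.22,-1],[[0,22,0],-0.22,-1]])

```text
time_s: 2.25
ee_pos: [518.5, 57.6, 250.7]
tcp_rot: [[0.995, 0.104, 0.0], [0.104, -0.995, 0.002], [0.0, -0.002, -1.0]]
force: [-0.1, 0.3, -1.4]
finger_gap: 85.1
```

Call:
drive_tool(plan=[[[0,0,0],0,-1],[[0,0,0],0,-1]])

```text
time_s: 2.45
ee_pos: [519.5, 50.7, 250.2]
tcp_rot: [[0.995, 0.097, -0.0], [0.097, -0.995, -0.003], [-0.0, 0.003, -1.0]]
force: [0.4, -0.6, 0.2]
finger_gap: 85.4
```

```bash
python3 - <<'E'
from h import *
print(arm.read_state()["ee_pos"],arm.read_state()["time_s"])
i,im=shot("wrist","w3")
E
```

```text
[519.45300332  50.72663044 250.19787202] 2.45
```

View pics/w3.png

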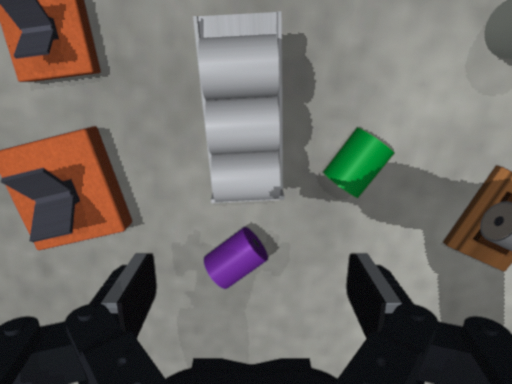

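Call:
drive_tool(plan=[[[-1,4,0],0,-1],[[-2,8,0],0,-1],[[-3,12,0],0,-1],[[-3,12,0],0,-1],[[-3,12,0],0,-1]])

```text
time_s: 3.0
ee_pos: [489.9, 172.3, 250.2]
tcp_rot: [[0.995, 0.1, 0.0], [0.1, -0.995, -0.002], [0.0, 0.002, -1.0]]
force: [0.2, -0.9, -1.2]
finger_gap: 85.8
```

```bash
python3 - <<'E'
from h import *
print(arm.read_state()["ee_pos"],arm.read_state()["time_s"])
i,im=shot("wrist","w4")
for n in ("w3","w4"):
    im=cv2.imread(f"pics/{n}.png"); z=im[0:260,0:300]
    cv2.imwrite(f"pics/{n}z.png",cv2.resize(z,None,fx=2.3,fy=2.3,interpolation=cv2.INTER_CUBIC))
E
```

```text
[489.88694645 172.25552786 250.21381036] 3.0
```

View pics/w4.png

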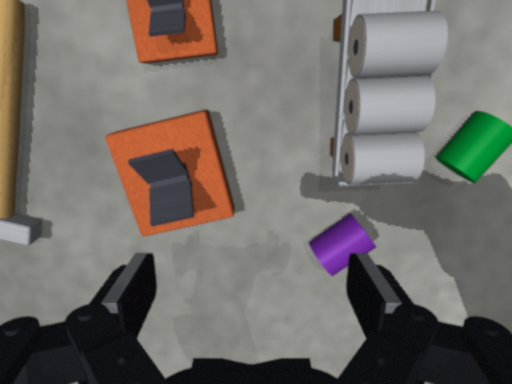

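View pics/w3z.png

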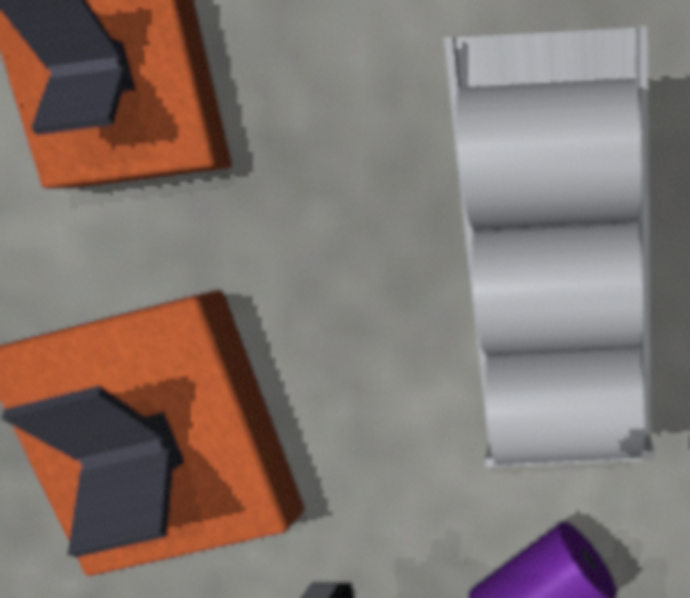

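```bash
python3 - <<'E'
from h import *
im=cv2.imread("pics/w4.png")
cv2.imwrite("pics/a.png",cv2.resize(im[100:250,95:245],None,fx=4,fy=4,interpolation=cv2.INTER_CUBIC))
cv2.imwrite("pics/b.png",cv2.resize(im[0:200,320:460],None,fx=3,fy=3,interpolation=cv2.INTER_CUBIC))
a=cv2.imread("pics/w1.png")[50:200,160:310];b=cv2.imread("pics/w2.png")[150:300,240:390]
cv2.imwrite("pics/c.png",cv2.resize(np.hstack([a,b]),None,fx=2.6,fy=2.6,interpolation=cv2.INTER_CUBIC))
E
```

```text
(no output)
```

View pics/a.png

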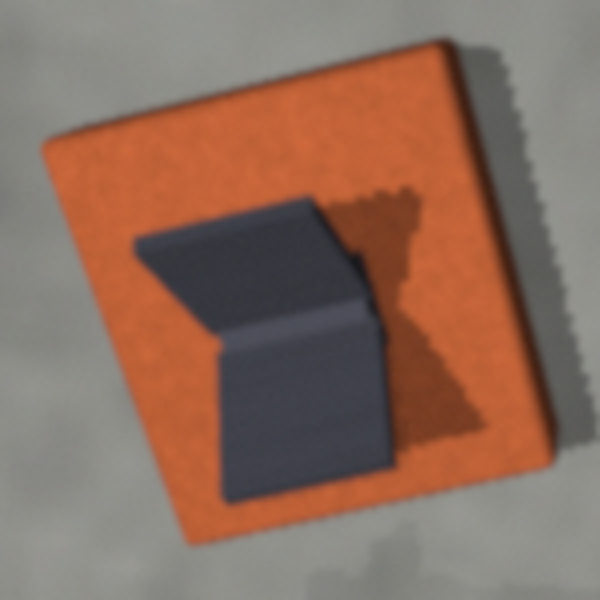

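View pics/b.png

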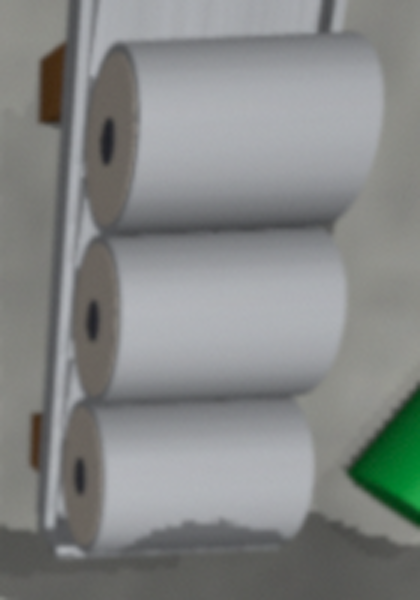

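View pics/c.png

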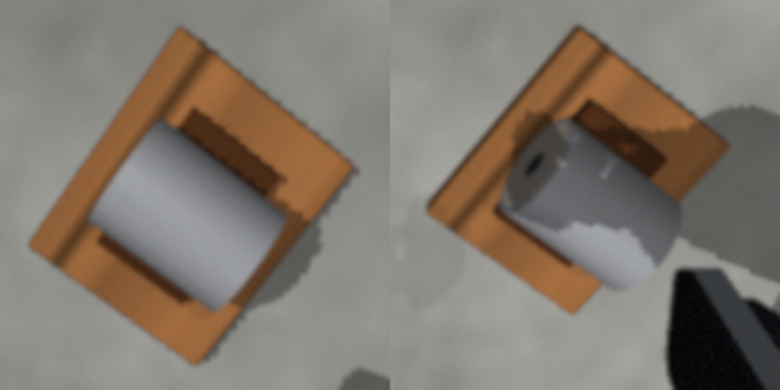

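```bash
cat > m.py <<'E'
from h import *
I={n:np.load(f"pics/{n}.npy",allow_pickle=True).item() for n in("w1","w2","w3","w4")}
def blob(n,c,r=6):
    g=cv2.cvtColor(cv2.imread(f"pics/{n}.png"),cv2.COLOR_BGR2GRAY).astype(float)
    y0,x0=max(0,c[1]-r),max(0,c[0]-r);p=g[y0:c[1]+r+1,x0:c[0]+r+1]
    w=np.clip(np.percentile(p,60)-12-p,0,None);ys,xs=np.mgrid[:p.shape[0],:p.shape[1]]
    return np.array([x0+(w*xs).sum()/w.sum(),y0+(w*ys).sum()/w.sum()])
E
python3 - <<'E'
from m import *
h4=[blob("w4",c,4) for c in((346,159),(351,107),(356,47))]
h2=[blob("w2",c,4) for c in((45,101),(40,46))]
r2=blob("w2",(296,213),4);r3=blob("w3",(501,221),5)
print([x.round(1) for x in h4+h2+[r2,r3]])
print("fresh +y end",tri((I["w2"],r2),(I["w3"],r3)))
f=lambda p:(np.array(p)+.5)
A=lambda x,y:((x+.5)/4-.5+95,(y+.5)/4-.5+100)
print("slab",[onz(I["w4"],A(*p),30).round(1) for p in((44,146),(442,44),(552,464),(192,545))])
vt=[onz(I["w4"],A(*p),72) for p in((136,242),(312,198),(225,500),(394,468))]
print("V",[v.round(1) for v in vt],np.mean(vt,0))
B=lambda x,y:((x+.5)/2.3-.5,(y+.5)/2.3-.5)
for a,b in(((442,44),(200,297)),((552,464),(285,535)),((312,198),(100,390)),((394,468),(165,535)),((136,242),(8,415)),((225,500),(72,552))):
    print(a,tri((I["w4"],A(*a)),(I["w3"],B(*b))))
# lane rail corners w3
for p,z in(((447,38),76),((645,28),76),((490,465),63),((648,460),63)): print("lane",onz(I["w3"],B(*p),z).round(1))
E
python3 - <<'E'
import sys;sys.path.insert(0,'.')
from h import *
im=cv2.imread("pics/w2.png");im3=cv2.imread("pics/w3.png")
cv2.imwrite("pics/d.png",np.hstack([cv2.resize(im[0:140,0:100],None,fx=4,fy=4,interpolation=cv2.INTER_CUBIC),cv2.resize(im3[150:290,436:512],None,fx=4,fy=4,interpolation=cv2.INTER_CUBIC)]))
E
```

```text
[array([346.1, 158.8]), array([350.5, 106.9]), array([355.4,  47. ]), array([nan, nan]), array([nan, nan]), array([295.1, 212.8]), array([498.8, 220.7])]
fresh +y end (array([ 479.84075498, -230.96732072,   35.67343709]), [0.07, 0.07])
slab [array([501.1, 323.8,  30. ]), array([536.8, 222.7,  30. ]), array([425.8, 185.7,  30. ]), array([390.9, 285.7,  30. ])]
V [array([488.9, 285.6,  72. ]), array([503.3, 245.2,  72. ]), array([425.6, 264.6,  72. ]), array([438.3, 223.4,  72. ])] [464.05778477 254.69895381  72.        ]
(442, 44) (array([536.17306771, 223.19327802,  25.86327921]), [0.31, 0.31])
(552, 464) (array([424.93924602, 185.40634578,  31.11978846]), [1.29, 1.29])
(312, 198) (array([502.22634637, 245.49610333,  69.9814572 ]), [0.64, 0.64])
(394, 468) (array([437.20056298, 223.92804784,  68.70976311]), [0.26, 0.26])
(136, 242) (array([486.84987373, 287.13584692,  67.16851961]), [0.83, 0.83])
(225, 500) (array([424.96836298, 265.3482966 ,  69.50504452]), [0.46, 0.46])
lane [644.1 108.2  76. ]
lane [654.   39.6  76. ]
lane [481.8  84.4  63. ]
lane [490.6  16.8  63. ]m.py:7: RuntimeWarning: invalid value encountered in scalar divide
  return np.array([x0+(w*xs).sum()/w.sum(),y0+(w*ys).sum()/w.sum()])
```

View pics/d.png

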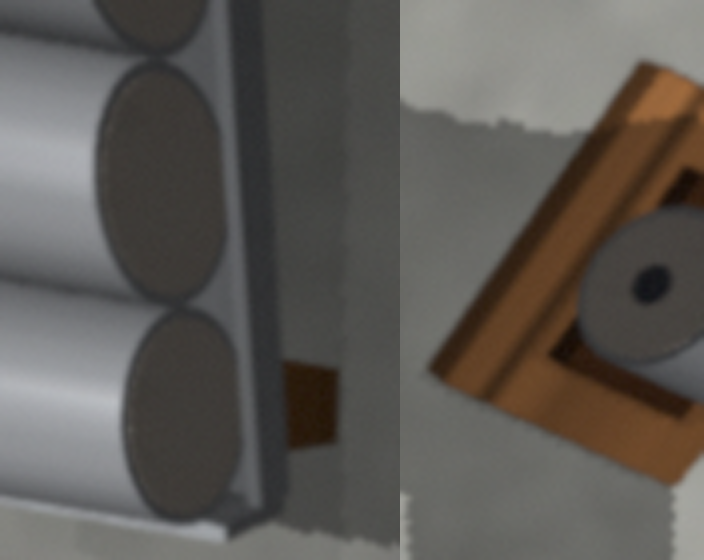

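```bash
python3 - <<'E'
from m import *
from scipy.optimize import brentq
for a,b in(((346.1,158.8),(45.1,103.1)),((350.5,106.9),(39.4,44.9))):
    g=lambda z:np.linalg.norm((onz(I["w4"],a,z)-onz(I["w2"],b,z))[:2])-60
    for z in (75,79,83,86,90): print(z,round(g(z),2))
    z=brentq(g,60,110);p,q=onz(I["w4"],a,z),onz(I["w2"],b,z)
    print("flask",p,q,(p+q)/2,np.degrees(np.arctan2(*(q-p)[1::-1])))
# fresh flask direction from w1 outline (c.png left)
C=lambda x,y:((x+.5)/2.6-.5+160,(y+.5)/2.6-.5+50)
for z in(36,):
  for e in(((165,120),(285,212)),((92,215),(213,308)),((180,28),(352,168)),((30,243),(197,363)),((180,28),(30,243)),((352,168),(197,363))):
    u,v=[onz(I["w1"],C(*t),12) for t in e];d=v-u;print("rest",u.round(1),v.round(1),np.degrees(np.arctan2(d[1],d[0])))
E
```

```text
75 3.63
79 7.09
83 10.56
86 13.16
90 16.63
flask [509.94287541  84.70834908  70.81352861] [519.51349474  25.47657344  70.81352861] [514.72818508  55.09246126  70.81352861] -80.82152527929665
75 -2.54
79 1.0
83 4.55
86 7.21
90 10.76
flask [556.92759859  91.67901083  77.86872984] [566.67917465  32.4767578   77.86872984] [561.80338662  62.07788432  77.86872984] -80.6464396431497
rest [ 500.3 -239.4   12. ] [ 480.7 -297.4   12. ] -108.6572375563763
rest [ 454.3 -221.6   12. ] [ 432.2 -281.6   12. ] -110.2220044279607
rest [ 535.3 -234.9   12. ] [ 506.3 -317.5   12. ] -109.36597190896505
rest [ 434.8 -200.    12. ] [ 406.3 -282.6   12. ] -109.02395725107527
rest [ 535.3 -234.9   12. ] [ 434.8 -200.    12. ] 160.8223572099015
rest [ 506.3 -317.5   12. ] [ 406.3 -282.6   12. ] 160.7114571543671
```

Call:
drive_tool(plan=[[[1,-4,-2],0.03,-1],[[2,-8,-5],0.05,-1],[[2.5,-11.7,-8],0.05,-1],[[2.5,-11.7,-11],0.05,-1],[[2.5,-11.7,-11],0.05,-1]])

```text
time_s: 3.55
ee_pos: [511.1, 51.1, 136.0]
tcp_rot: [[0.99, 0.142, -0.01], [0.142, -0.99, -0.003], [-0.011, 0.002, -1.0]]
force: [-0.5, 0.6, -0.5]
finger_gap: 85.4
```

Call:
drive_tool(plan=[[[0,0,0],0,-1],[[0,0,0],0,-1]])

```text
time_s: 3.75
ee_pos: [515.7, 57.8, 142.2]
tcp_rot: [[0.988, 0.152, 0.004], [0.152, -0.988, 0.001], [0.004, -0.0, -1.0]]
force: [0.8, -0.5, 0.3]
finger_gap: 85.4
```

```bash
python3 - <<'E'
from h import *
s=arm.read_state();print(s["ee_pos"],s["time_s"],s["tcp_rot"])
i,im=shot("wrist","w5")
E
```

```text
[515.66794191  57.76859341 142.24713768] 3.75 [[ 9.88420530e-01  1.51695767e-01  3.64001237e-03]
 [ 1.51694369e-01 -9.88427228e-01  6.58688030e-04]
 [ 3.69780752e-03 -9.88913924e-05 -9.99993158e-01]]
```

View pics/w5.png

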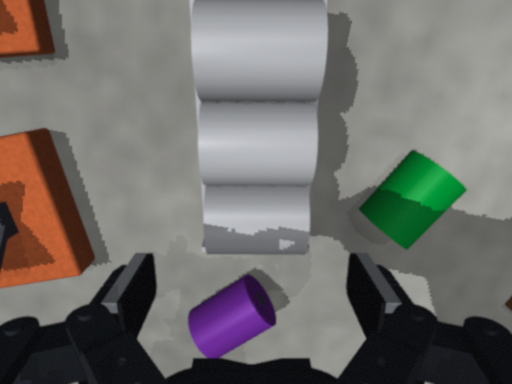

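Call:
drive_tool(plan=[[[0,0,-2],0,-1],[[0,0,-3.5],0,-1],[[0,0,-4.8],0,-1],[[0,0,-5.5],0,-1],[[0,0,-5.8],0,-1]])

```text
time_s: 4.3
ee_pos: [514.3, 57.6, 82.2]
tcp_rot: [[0.988, 0.152, 0.0], [0.152, -0.988, 0.0], [0.0, -0.0, -1.0]]
force: [0.5, -0.2, 0.3]
finger_gap: 85.2
```

Call:
drive_tool(plan=[[[0,0,0],0,-1],[[0,0,0],0,-1]])

```text
time_s: 4.5
ee_pos: [514.8, 57.4, 82.9]
tcp_rot: [[0.988, 0.151, 0.001], [0.151, -0.988, 0.0], [0.001, 0.0, -1.0]]
force: [-0.2, -0.3, -0.1]
finger_gap: 85.5
```

```bash
python3 - <<'E'
from h import *
s=arm.read_state();print(s["ee_pos"],s["time_s"],s["force"])
i,im=shot("wrist","w6")
i,im=shot("scene","s6")
cv2.imwrite("pics/s6z.png",cv2.resize(im[130:250,200:340],None,fx=5,fy=5,interpolation=cv2.INTER_CUBIC))
E
```

```text
[514.83142666  57.42283625  82.94526935] 4.5 [-0.18322777 -0.29646418 -0.08361936]
```

View pics/w6.png

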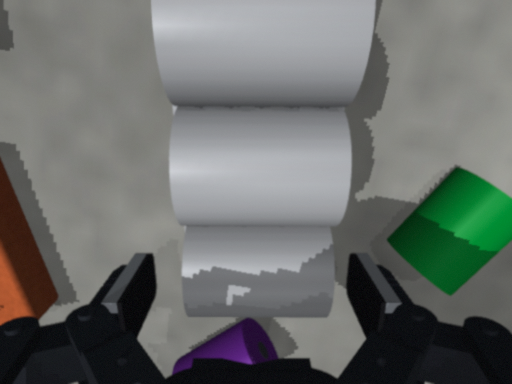

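View pics/s6z.png

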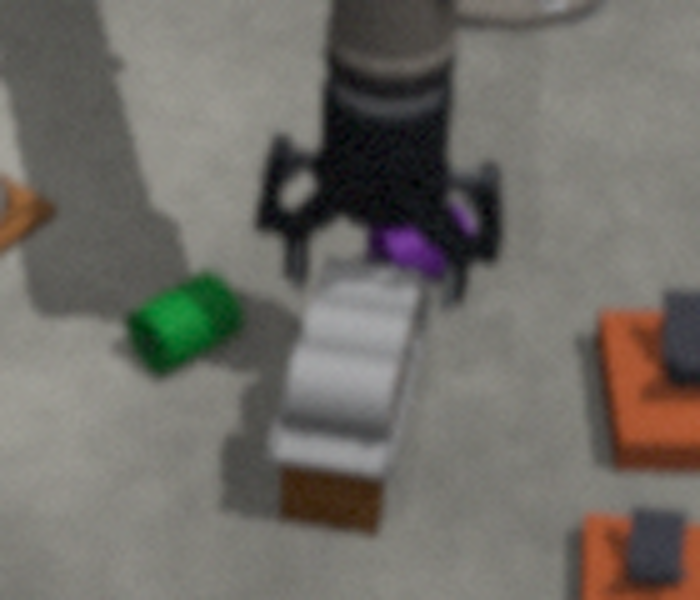

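Call:
drive_tool(plan=[[[0,-0.2,-0.4],0,-1],[[0,-0.2,-0.7],0,-1],[[0,-0.2,-0.7],0,-1],[[0,-0.2,-0.7],0,1],[[0,-0.2,-0.7],0,1]])

```text
time_s: 5.1
ee_pos: [514.3, 55.1, 75.5]
tcp_rot: [[0.989, 0.151, -0.0], [0.151, -0.989, -0.0], [-0.0, 0.0, -1.0]]
force: [-5.9, 6.4, 32.7]
finger_gap: 59.1
```

Call:
drive_tool(plan=[[[0,0,0],0,1],[[0,0,0],0,1],[[0,0,0],0,1],[[0,0,0],0,1]])

```text
time_s: 5.5
ee_pos: [514.4, 55.1, 75.6]
tcp_rot: [[0.988, 0.151, 0.0], [0.151, -0.988, -0.0], [0.0, 0.0, -1.0]]
force: [0.1, -0.6, 4.3]
finger_gap: 59.5
```

```bash
python3 - <<'E'
from h import *
s=arm.read_state();print(s["ee_pos"],s["time_s"],s["force"],s["finger_gap"])
i,im=shot("wrist","w7")
E
```

```text
[514.36060474  55.11815843  75.64784943] 5.5 [ 0.13403881 -0.56159806  4.25716385] 59.51416760731269
```

View pics/w7.png

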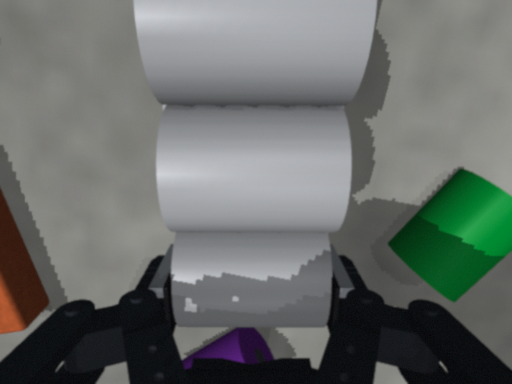

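Call:
drive_tool(plan=[[[0,0,0.5],0,1],[[0,0,1.2],0,1],[[0,0,2.2],0,1],[[0,0,3.4],0,1],[[0,0,5],0,1]])

```text
time_s: 6.05
ee_pos: [513.8, 55.3, 125.9]
tcp_rot: [[0.988, 0.152, -0.001], [0.152, -0.988, 0.0], [-0.001, -0.0, -1.0]]
force: [0.2, -0.3, -3.5]
finger_gap: 59.7
```

Call:
drive_tool(plan=[[[0,0,2],0,1],[[0,0,4],0,1],[[0,0,5],0,1],[[0,0,5],0,1],[[0,0,5],0,1]])

```text
time_s: 6.55
ee_pos: [513.9, 55.1, 175.0]
tcp_rot: [[0.988, 0.151, -0.001], [0.151, -0.988, -0.0], [-0.001, 0.0, -1.0]]
force: [-0.3, -0.3, -3.7]
finger_gap: 59.5
```

```bash
python3 - <<'E'
from h import *
s=arm.read_state();print(s["ee_pos"],s["time_s"],s["force"],s["finger_gap"])
i,im=shot("wrist","w8")
E
```

```text
[513.85766737  55.13566621 174.98337704] 6.55 [-0.31278929 -0.31332558 -3.71863623] 59.51085950604882
```

View pics/w8.png

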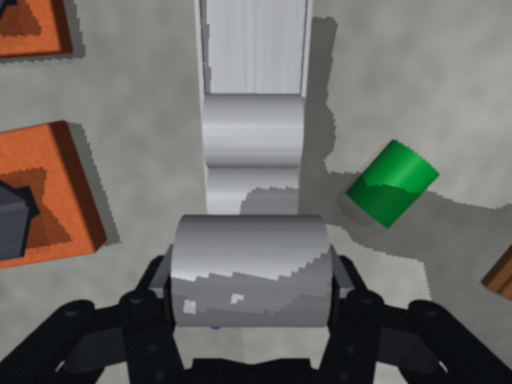

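```bash
cat > held.py <<'E'
from h import *
def held(i,ee,R,c,r0,r1):
    o,a=ray(i,(c,r0));_,b=ray(i,(c,r1));m=a+b;m/=np.linalg.norm(m)
    h=np.arccos(a@b)/2;return R.T@(o+m*24/np.sin(h)-ee)
E
python3 - <<'E'
from held import *
s=arm.read_state();i=np.load("pics/w8.npy",allow_pickle=True).item()
im=cv2.imread("pics/w8.png");print(im[205:222,252].mean(1).round(),im[318:332,252].mean(1).round())
print(held(i,s["ee_pos"],s["tcp_rot"],252,214,327))
E
```

```text
[118. 118. 118. 119. 121. 121. 120. 118. 112.  92.  70.  65.  70.  74.
  78.  80.  83.] [ 96.  97.  96.  96.  95.  92.  93.  91.  97. 118. 132. 135. 138. 139.]
[0.95654135 0.75360982 4.95934088]
```

Call:
drive_tool(plan=[[[-0.6,3,0],0.04,1],[[-1.8,7,0],0.1,1],[[-3,11,0],0.17,1],[[-4,15,0],0.17,1],[[-4.7,18,0],0.17,1]])

```text
time_s: 7.1
ee_pos: [464.9, 238.1, 174.2]
tcp_rot: [[0.948, 0.319, -0.003], [0.319, -0.948, 0.001], [-0.002, -0.002, -1.0]]
force: [0.2, 0.3, -4.4]
finger_gap: 59.2
```

Call:
drive_tool(plan=[[[-0.3,1.2,-1],0,1],[[-0.4,1.8,-2.5],0,1],[[-0.4,1.9,-4],0,1],[[-0.4,1.9,-5],0,1],[[-0.4,1.9,-5],0,1]])

```text
time_s: 7.6
ee_pos: [461.6, 252.8, 122.8]
tcp_rot: [[0.949, 0.316, -0.005], [0.316, -0.949, -0.003], [-0.006, 0.001, -1.0]]
force: [0.5, -0.4, -3.8]
finger_gap: 59.3
```

Call:
drive_tool(plan=[[[0,0,0],0,1],[[0,0,0],0,1]])

```text
time_s: 7.8
ee_pos: [463.9, 254.3, 126.0]
tcp_rot: [[0.949, 0.316, 0.001], [0.316, -0.949, 0.001], [0.001, -0.0, -1.0]]
force: [0.5, -0.5, -4.3]
finger_gap: 59.2
```

```bash
python3 - <<'E'
from held import *
s=arm.read_state();print(s["ee_pos"],s["time_s"],s["force"],s["finger_gap"],s["tcp_rot"][:,1])
i,im=shot("wrist","w9")
E
```

```text
[463.90751767 254.30171978 125.98723018] 7.8 [ 0.48874005 -0.46253959 -4.25514072] 59.16401279636258 [ 3.15739336e-01 -9.48845946e-01 -2.08103107e-04]
```

View pics/w9.png

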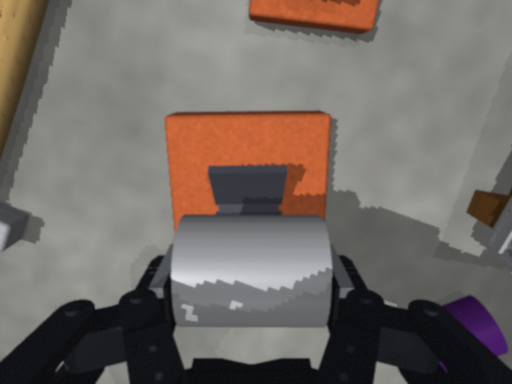

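```bash
python3 - <<'E'
from held import *
i=np.load("pics/w9.npy",allow_pickle=True).item();s=arm.read_state()
R=s["tcp_rot"];e=s["ee_pos"]
for p,z in(((209,166.5),72),((286.5,166.5),72),((166,117),30),((330,116),30)):
    q=onz(i,p,z);print(q.round(1),(R.T@(q-e)).round(1))
E
```

```text
[489.7 287.   72. ] [ 34.7 -22.8  54.2]
[503.1 246.7  72. ] [34.7 19.7 54.2]
[501.1 324.6  30. ] [ 57.3 -54.9  96.3]
[535.2 224.   30. ] [57.9 51.4 96.2]
```

Call:
drive_tool(plan=[[[0,0.1,-1.5],0,1],[[0,0.1,-2.8],0,1],[[0,0.1,-3.6],0,1],[[0,0.1,-4.1],0,1],[[0,0.1,-4.3],0,1]])

```text
time_s: 8.35
ee_pos: [463.0, 255.0, 81.7]
tcp_rot: [[0.949, 0.316, -0.001], [0.316, -0.949, -0.001], [-0.001, 0.0, -1.0]]
force: [-0.2, -0.1, -3.4]
finger_gap: 58.7
```

Call:
drive_tool(plan=[[[0,0,0],0,1],[[0,0,-0.05],0,1],[[0,0,-0.1],0,1]])

```text
time_s: 8.65
ee_pos: [463.6, 255.5, 81.8]
tcp_rot: [[0.949, 0.316, 0.001], [0.316, -0.949, 0.0], [0.001, -0.0, -1.0]]
force: [-0.1, 0.1, -2.9]
finger_gap: 59.3
```

Call:
drive_tool(plan=[[[0,0,-0.1],0,1],[[0,0,-0.2],0,1],[[0,0,-0.2],0,1]])

```text
time_s: 8.95
ee_pos: [463.3, 255.4, 80.1]
tcp_rot: [[0.949, 0.317, 0.001], [0.317, -0.949, -0.0], [0.0, 0.0, -1.0]]
force: [-1.5, -1.8, 3.2]
finger_gap: 59.2
```

Call:
drive_tool(plan=[[[0,0,-0.05],0,1],[[0,0,-0.1],0,1],[[0,0,-0.1],0,1]])

```text
time_s: 9.25
ee_pos: [463.3, 255.4, 80.0]
tcp_rot: [[0.949, 0.316, 0.001], [0.316, -0.949, -0.0], [0.001, 0.001, -1.0]]
force: [-4.0, -2.8, 9.5]
finger_gap: 59.4
```

Call:
drive_tool(plan=[[[0,0,0],0,-0.4],[[0,0,0],0,-0.5],[[0,0,0],0,-0.6],[[0,0,0],0,-0.8],[[0,0,0],0,-1]])

```text
time_s: 9.75
ee_pos: [463.4, 255.3, 78.2]
tcp_rot: [[0.949, 0.316, 0.0], [0.316, -0.949, 0.0], [0.0, -0.0, -1.0]]
force: [-0.7, -0.5, -0.5]
finger_gap: 85.1
```

Call:
drive_tool(plan=[[[0,0,0],0,-1],[[0,0,0],0,-1],[[0,0,0],0,-1]])

```text
time_s: 10.05
ee_pos: [463.2, 255.2, 78.2]
tcp_rot: [[0.949, 0.316, -0.0], [0.316, -0.949, -0.0], [-0.0, 0.0, -1.0]]
force: [-0.2, 0.6, 0.2]
finger_gap: 85.3
```

```bash
python3 - <<'E'
from held import *
s=arm.read_state();print(s["ee_pos"],s["time_s"],s["force"],s["finger_gap"],s["tcp_rot"][:,1])
i,im=shot("wrist","w10")
E
```

```text
[463.24007015 255.24473813  78.248029  ] 10.05 [-0.23872221  0.55221947  0.2078565 ] 85.30779636445597 [ 3.16287735e-01 -9.48663306e-01  1.66550050e-06]
```

View pics/w10.png

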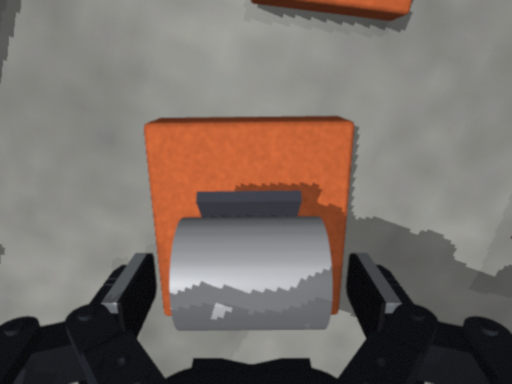

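Call:
drive_tool(plan=[[[0,0,1.5],0,-1],[[0,0,4.5],0,-1],[[0,0,8.5],0,-1],[[0,0,12],0,-1],[[0,0,13],0,-1]])

```text
time_s: 10.6
ee_pos: [465.2, 256.9, 212.8]
tcp_rot: [[0.949, 0.316, 0.007], [0.316, -0.949, 0.004], [0.008, -0.001, -1.0]]
force: [0.7, -0.9, -1.0]
finger_gap: 85.2
```

```bash
python3 - <<'E'
from held import *
s=arm.read_state();print(s["ee_pos"],s["time_s"])
i,im=shot("wrist","w11")
E
```

```text
[465.2109864  256.93738492 212.76674836] 10.6
```

View pics/w11.png

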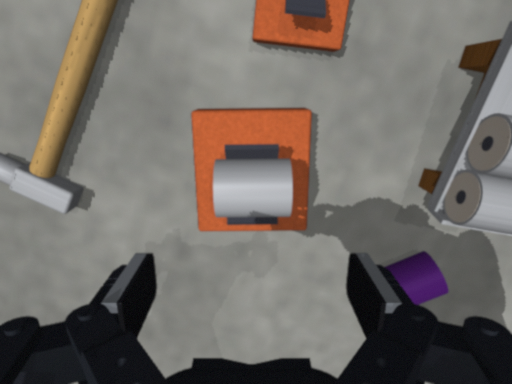

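Call:
drive_tool(plan=[[[1,-4,0],-0.07,-1],[[1.5,-8,0],-0.16,-1],[[2,-13,0],-0.25,-1],[[2.5,-18,0],-0.35,-1],[[2.5,-23,0],-0.45,-1]])

```text
time_s: 11.15
ee_pos: [487.6, 23.5, 206.8]
tcp_rot: [[0.991, -0.132, -0.002], [-0.132, -0.991, -0.0], [-0.002, 0.0, -1.0]]
force: [0.4, -0.2, -0.3]
finger_gap: 85.4
```

Call:
drive_tool(plan=[[[0,-5,0],-0.1,-1],[[-0.5,-10,0],-0.2,-1],[[-1,-15,0],-0.2,-1],[[-1.5,-20,0],-0.2,-1],[[-1.8,-24,0],-0.2,-1]])

```text
time_s: 11.65
ee_pos: [468.1, -217.5, 206.6]
tcp_rot: [[0.946, -0.325, -0.003], [-0.325, -0.946, -0.0], [-0.003, 0.001, -1.0]]
force: [1.5, 0.4, 0.9]
finger_gap: 85.2
```

Call:
drive_tool(plan=[[[0,0,0],0,-1],[[0,0,0],0,-1]])

```text
time_s: 11.85
ee_pos: [468.9, -215.1, 206.6]
tcp_rot: [[0.946, -0.326, -0.003], [-0.326, -0.946, 0.001], [-0.003, -0.0, -1.0]]
force: [-0.1, 0.1, -1.1]
finger_gap: 85.4
```

```bash
python3 - <<'E'
from held import *
s=arm.read_state();print(s["ee_pos"],s["time_s"],s["tcp_rot"][:,1])
i,im=shot("wrist","w12")
E
```

```text
[ 468.93424608 -215.11231815  206.56670226] 11.85 [-3.25505515e-01 -9.45540052e-01 -4.12632550e-04]
```

View pics/w12.png

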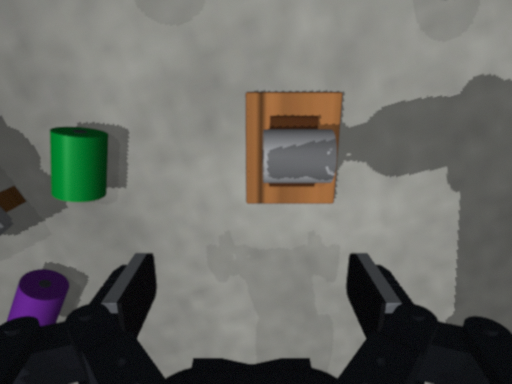

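Call:
drive_tool(plan=[[[0.05,-2,-2],0,-1],[[0.1,-4.4,-5],0,-1],[[0.1,-4.4,-8.5],0,-1],[[0.1,-4.4,-11],0,-1],[[0.1,-4.4,-12],0,-1]])

```text
time_s: 12.4
ee_pos: [469.6, -254.8, 85.0]
tcp_rot: [[0.948, -0.319, -0.006], [-0.319, -0.948, 0.004], [-0.007, -0.002, -1.0]]
force: [0.1, 0.6, -0.0]
finger_gap: 85.2
```

Call:
drive_tool(plan=[[[0,0,0],0,-1],[[0,0,0],0,-1]])

```text
time_s: 12.6
ee_pos: [472.4, -257.5, 89.3]
tcp_rot: [[0.947, -0.32, 0.002], [-0.32, -0.947, -0.0], [0.002, -0.0, -1.0]]
force: [-0.6, 0.3, -0.8]
finger_gap: 85.4
```

```bash
python3 - <<'E'
from held import *
s=arm.read_state();print(s["ee_pos"],s["time_s"],s["tcp_rot"][:,1])
i,im=shot("wrist","w13")
E
```

```text
[ 472.43102259 -257.50916296   89.28847809] 12.6 [-3.20407610e-01 -9.47279755e-01 -1.72902298e-04]
```

View pics/w13.png

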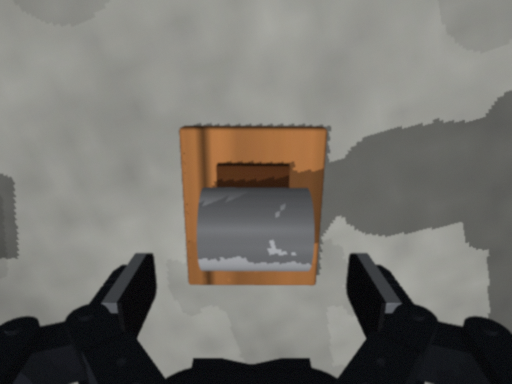

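```bash
python3 - <<'E'
from held import *
s=arm.read_state();i=np.load("pics/w13.npy",allow_pickle=True).item()
p=held(i,s["ee_pos"],s["tcp_rot"],256,187,270.5);print(p,s["ee_pos"]+s["tcp_rot"]@p)
for c in(198,313): q=onz(i,(c,229),50);print((s["tcp_rot"].T@(q-s["ee_pos"])).round(1))
E
```

```text
[-2.4321876   3.22669057 54.62622731] [ 469.60423264 -260.37140288   35.24070571]
[  3.8 -28.   39.9]
[ 3.8 33.5 39.9]
```

Call:
drive_tool(plan=[[[-0.3,-0.2,-1.5],0,-1],[[-0.3,-0.2,-3],0,-1],[[-0.3,-0.2,-4],0,-1],[[-0.3,-0.2,-4.5],0,-1],[[-0.3,-0.2,-4.8],0,-1]])

```text
time_s: 13.15
ee_pos: [468.7, -260.3, 40.6]
tcp_rot: [[0.947, -0.322, 0.001], [-0.322, -0.947, -0.0], [0.001, 0.0, -1.0]]
force: [0.0, -0.5, -0.2]
finger_gap: 85.5
```

Call:
drive_tool(plan=[[[0,0,0],0,-1],[[0,0,0],0,-1]])

```text
time_s: 13.35
ee_pos: [468.8, -260.5, 40.9]
tcp_rot: [[0.947, -0.322, 0.001], [-0.322, -0.947, -0.001], [0.001, 0.0, -1.0]]
force: [0.0, 0.4, 0.5]
finger_gap: 85.4
```

Call:
drive_tool(plan=[[[0.1,0.1,0],0,-1],[[0.1,0.1,0],0,-0.6],[[0.1,0.1,0],0,-0.3],[[0.1,0.1,0],0,1],[[0.1,0.1,0],0,1]])

```text
time_s: 13.85
ee_pos: [469.7, -259.4, 40.8]
tcp_rot: [[0.947, -0.322, 0.001], [-0.322, -0.947, -0.0], [0.001, 0.0, -1.0]]
force: [-0.6, 0.6, 3.8]
finger_gap: 59.1
```

Call:
drive_tool(plan=[[[0,0,0],0,1],[[0,0,0],0,1],[[0,0,0],0,1],[[0,0,0],0,1]])

```text
time_s: 14.25
ee_pos: [469.7, -259.4, 40.8]
tcp_rot: [[0.947, -0.322, 0.001], [-0.322, -0.947, -0.0], [0.001, 0.0, -1.0]]
force: [0.5, 0.6, 5.7]
finger_gap: 59.3
```

Call:
drive_tool(plan=[[[0,0,0.5],0,1],[[0,0,1.5],0,1],[[0,0,4],0,1],[[0,0,8],0,1],[[0,0,12],0,1]])

```text
time_s: 14.75
ee_pos: [467.8, -258.7, 160.5]
tcp_rot: [[0.947, -0.322, -0.003], [-0.322, -0.947, 0.002], [-0.004, -0.001, -1.0]]
force: [1.1, -0.7, -3.4]
finger_gap: 59.3
```

```bash
python3 - <<'E'
from held import *
s=arm.read_state();print(s["ee_pos"],s["time_s"],s["finger_gap"],s["force"])
i,im=shot("wrist","w14")
E
```

```text
[ 467.77954469 -258.67208416  160.54101759] 14.75 59.31342121216758 [ 1.0621832  -0.70123268 -3.43159157]
```

View pics/w14.png

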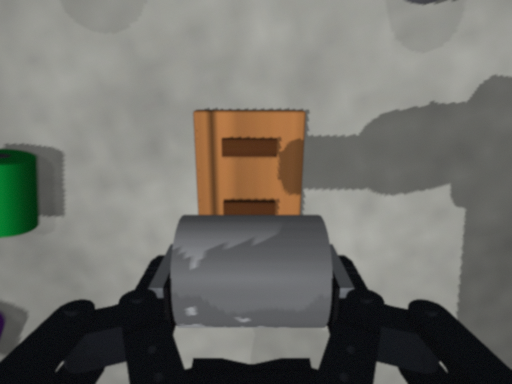

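Call:
drive_tool(plan=[[[1.2,2.5,0.5],0.08,1],[[3,6.5,1],0.18,1],[[5,11,1],0.28,1],[[7,15.5,1],0.38,1],[[9,20,1],0.478,1]])

```text
time_s: 15.3
ee_pos: [559.0, -57.8, 170.0]
tcp_rot: [[0.988, 0.153, -0.001], [0.153, -0.988, -0.0], [-0.001, 0.0, -1.0]]
force: [0.9, 0.2, -3.5]
finger_gap: 59.4
```

```bash
python3 - <<'E'
from held import *
s=arm.read_state();print(s["ee_pos"],s["time_s"],s["finger_gap"],s["tcp_rot"][:,1])
E
```

```text
[559.00522769 -57.81037025 170.03208984] 15.3 59.423680406530806 [ 1.52577900e-01 -9.88291435e-01  1.56090257e-04]
```

Call:
drive_tool(plan=[[[1.8,4.5,0],0,1],[[3.3,8.3,0],0,1],[[4.5,11.3,0],0,1],[[5,12.7,0],0,1],[[5,12.7,0],0,1]])

```text
time_s: 15.8
ee_pos: [608.7, 70.8, 169.7]
tcp_rot: [[0.988, 0.154, -0.002], [0.154, -0.988, 0.002], [-0.001, -0.002, -1.0]]
force: [0.9, 0.2, -3.4]
finger_gap: 59.3
```

Call:
drive_tool(plan=[[[0,0,0],0,1],[[0,0,0],0,1]])

```text
time_s: 16.0
ee_pos: [608.9, 63.8, 170.0]
tcp_rot: [[0.989, 0.145, -0.001], [0.145, -0.989, -0.003], [-0.002, 0.003, -1.0]]
force: [-0.4, -0.8, -2.8]
finger_gap: 59.1
```

```bash
python3 - <<'E'
from held import *
s=arm.read_state();print(s["ee_pos"],s["time_s"],s["finger_gap"],s["tcp_rot"][:,1])
i,im=shot("wrist","w15")
i,im=shot("top","t15");cv2.imwrite("pics/t15z.png",cv2.resize(im[120:250,150:320],None,fx=4,fy=4,interpolation=cv2.INTER_CUBIC))
E
```

```text
[608.85225554  63.80177122 170.00404579] 16.0 59.14984949017729 [ 0.14488362 -0.98944465  0.00283358]
```

View pics/w15.png

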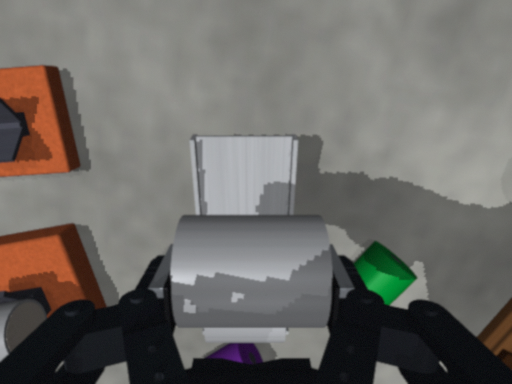

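View pics/t15z.png

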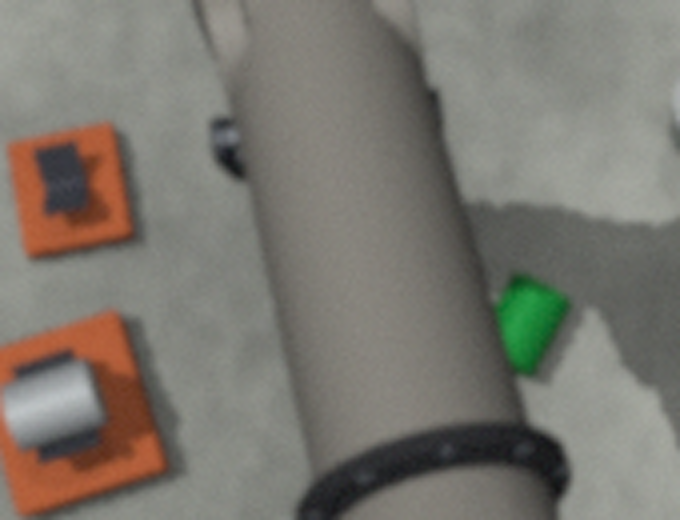

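Call:
drive_tool(plan=[[[0,0,0],0,1],[[0,0,0],0,1]])

```text
time_s: 16.3
ee_pos: [609.2, 66.8, 170.4]
tcp_rot: [[0.989, 0.148, 0.0], [0.148, -0.989, -0.0], [-0.0, 0.0, -1.0]]
force: [-0.4, -0.2, -3.0]
finger_gap: 59.5
```

```bash
python3 - <<'E'
from held import *
s=arm.read_state();print(s["ee_pos"],s["time_s"],s["finger_gap"],s["tcp_rot"][:,1])
i,im=shot("wrist","w16")
cv2.imwrite("pics/w16z.png",cv2.resize(im[120:240,180:310],None,fx=5,fy=5,interpolation=cv2.INTER_CUBIC))
E
```

```text
[609.16320394  66.82126272 170.43864454] 16.3 59.51054689139704 [ 1.47974550e-01 -9.88991114e-01  3.29837649e-04]
```

View pics/w16z.png

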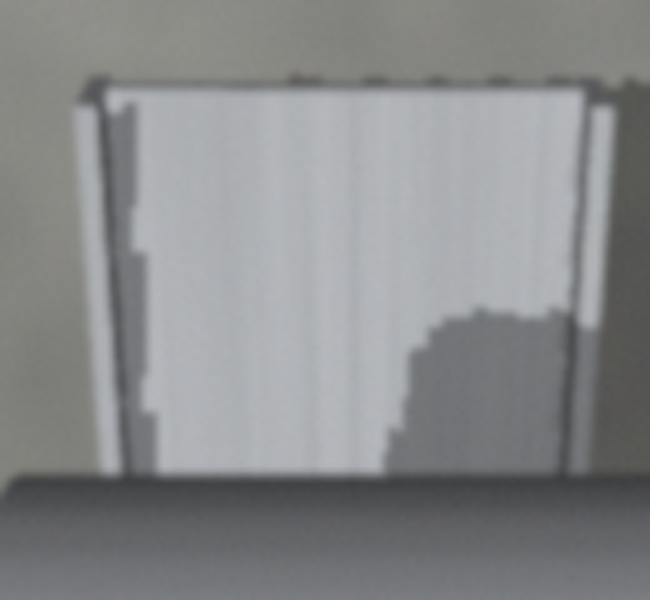

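```bash
python3 - <<'E'
from held import *
s=arm.read_state();i=np.load("pics/w16.npy",allow_pickle=True).item()
Z=lambda x,y:((x+.5)/5-.5+180,(y+.5)/5-.5+120)
R=s["tcp_rot"];e=s["ee_pos"]
P=[onz(i,Z(*p),z) for p,z in(((77,103),74),((614,103),74),((103,88),66.1),((588,88),66.1))]
for q in P: print(q.round(1),(R.T@(q-e)).round(1))
m=(P[2]+P[3])/2; a=np.radians(8.5)
print("rear centre est",m+40*np.cos(np.radians(8))*-np.array([np.cos(a),np.sin(a),0])+24*np.sin(np.radians(8))*-np.array([np.cos(a),np.sin(a),0]))
E
```

```text
[645.5 109.5  74. ] [ 42.2 -36.4  96.4]
[656.   39.1  74. ] [42.1 34.8 96.5]
[646.6 107.3  66.1] [ 42.9 -34.1 104.3]
[656.4  41.6  66.1] [ 42.9  32.4 104.4]
rear centre est [609.0322139   68.07525446  66.1       ]
```

Call:
drive_tool(plan=[[[0.1,0.1,-2],0,1],[[0.1,0.1,-4],0,1],[[0.1,0.1,-5.8],0,1],[[0.1,0.1,-6.9],0,1],[[0.1,0.1,-7.4],0,1]])

```text
time_s: 16.85
ee_pos: [609.4, 68.5, 95.0]
tcp_rot: [[0.989, 0.149, -0.002], [0.149, -0.989, -0.0], [-0.002, 0.0, -1.0]]
force: [-0.1, -0.1, -2.8]
finger_gap: 59.4
```

Call:
drive_tool(plan=[[[0,0,0],0,1],[[0,0,-0.1],0,1],[[0,0,-0.2],0,1],[[0,0,-0.2],0,1]])

```text
time_s: 17.25
ee_pos: [610.7, 68.8, 95.0]
tcp_rot: [[0.989, 0.149, 0.001], [0.149, -0.989, 0.0], [0.001, 0.0, -1.0]]
force: [0.3, 0.3, -3.8]
finger_gap: 59.2
```

```bash
python3 - <<'E'
from held import *
s=arm.read_state();print(s["ee_pos"],s["time_s"],s["force"])
i,im=shot("wrist","w17")
E
```

```text
[610.66575023  68.81743547  94.99446608] 17.25 [ 0.31600815  0.30348516 -3.81843245]
```

View pics/w17.png

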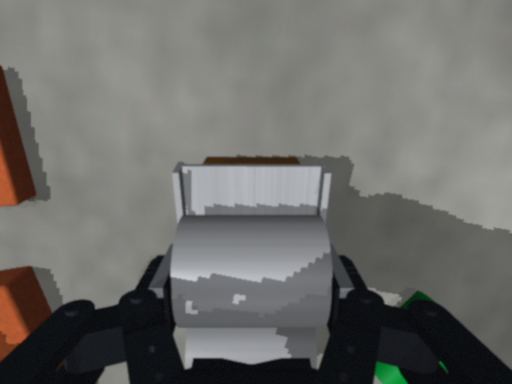

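Call:
drive_tool(plan=[[[0,0,-0.1],0,1],[[0,0,-0.2],0,1],[[0,0,-0.3],0,1],[[0,0,-0.3],0,1]])

```text
time_s: 17.7
ee_pos: [610.0, 68.7, 91.1]
tcp_rot: [[0.989, 0.149, -0.001], [0.149, -0.989, -0.0], [-0.001, 0.0, -1.0]]
force: [0.2, -0.9, -3.1]
finger_gap: 59.5
```

Call:
drive_tool(plan=[[[0,0,-0.1],0,1],[[0,0,-0.2],0,1],[[0,0,-0.2],0,1]])

```text
time_s: 18.0
ee_pos: [610.1, 68.7, 89.1]
tcp_rot: [[0.989, 0.149, -0.0], [0.149, -0.989, -0.0], [-0.0, 0.0, -1.0]]
force: [0.7, -0.8, -3.5]
finger_gap: 59.5
```

Call:
drive_tool(plan=[[[0,0,-0.05],0,1],[[0,0,-0.1],0,1],[[0,0,-0.1],0,1]])

```text
time_s: 18.3
ee_pos: [610.3, 68.7, 88.8]
tcp_rot: [[0.989, 0.149, 0.0], [0.149, -0.989, -0.0], [0.0, 0.0, -1.0]]
force: [-1.6, -1.1, 0.7]
finger_gap: 59.3
```

Call:
drive_tool(plan=[[[0,0,-0.05],0,1],[[0,0,-0.1],0,1],[[0,0,-0.1],0,1]])

```text
time_s: 18.6
ee_pos: [610.3, 68.8, 88.8]
tcp_rot: [[0.989, 0.149, 0.001], [0.149, -0.989, -0.0], [0.0, 0.0, -1.0]]
force: [-2.4, -0.9, 6.4]
finger_gap: 59.3
```

Call:
drive_tool(plan=[[[0,0,0.05],0,-0.35],[[0,0,0.05],0,-0.45],[[0,0,0.05],0,-0.55],[[0,0,0.05],0,-0.8],[[0,0,0.05],0,-1]])

```text
time_s: 19.1
ee_pos: [610.4, 68.8, 87.6]
tcp_rot: [[0.989, 0.149, 0.0], [0.149, -0.989, 0.0], [0.0, -0.0, -1.0]]
force: [-0.6, -0.2, -0.2]
finger_gap: 85.0
```

Call:
drive_tool(plan=[[[0,0,0],0,-1],[[0,0,0],0,-1],[[0,0,0],0,-1]])

```text
time_s: 19.4
ee_pos: [610.3, 68.7, 87.8]
tcp_rot: [[0.989, 0.149, 0.0], [0.149, -0.989, 0.0], [0.0, 0.0, -1.0]]
force: [1.1, 0.2, -0.1]
finger_gap: 85.2
```

```bash
python3 - <<'E'
from held import *
s=arm.read_state();print(s["ee_pos"],s["time_s"],s["force"],s["finger_gap"])
i,im=shot("wrist","w18")
E
```

```text
[610.27560843  68.74930041  87.77221896] 19.4 [ 1.06625191  0.22881371 -0.08275105] 85.223049054482
```

View pics/w18.png

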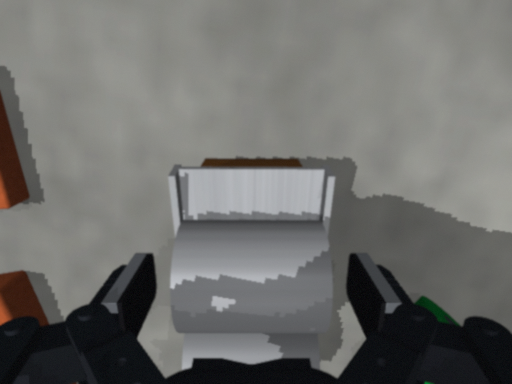

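Released and rolled slightly down against the queue. Now I lift, back off toward the robot, and check all four flasks.

Call:
drive_tool(plan=[[[0,0,1.5],0,-1],[[0,0,4.5],0,-1],[[0,0,8.5],0,-1],[[0,0,12],0,-1],[[0,0,15],0,-1]])

```text
time_s: 19.95
ee_pos: [610.8, 69.0, 241.7]
tcp_rot: [[0.989, 0.149, 0.004], [0.149, -0.989, 0.001], [0.004, -0.0, -1.0]]
force: [0.5, 0.3, 0.4]
finger_gap: 85.7
```

Call:
drive_tool(plan=[[[-2,2,0],0,-1],[[-5,5,0],0,-1],[[-8,8,0],0,-1],[[-9,10,0],0,-1],[[-9,10,0],0,-1]])

```text
time_s: 20.45
ee_pos: [517.7, 174.1, 239.8]
tcp_rot: [[0.987, 0.158, 0.001], [0.158, -0.987, 0.003], [0.002, -0.003, -1.0]]
force: [0.5, 0.1, -0.1]
finger_gap: 85.6
```

Call:
drive_tool(plan=[[[0,0,0],0,-1],[[0,0,0],0,-1],[[0,0,0],0,-1]])

```text
time_s: 20.75
ee_pos: [521.2, 166.9, 237.8]
tcp_rot: [[0.989, 0.146, 0.0], [0.146, -0.989, -0.001], [0.0, 0.001, -1.0]]
force: [-0.3, 0.0, -0.3]
finger_gap: 85.5
```

```bash
python3 - <<'E'
from held import *
s=arm.read_state();print(s["ee_pos"],s["time_s"],s["force"])
i,im=shot("wrist","w19");i,im=shot("scene","s19")
E
```

```text
[521.23894434 166.93178036 237.81930841] 20.75 [-0.29810867  0.02222606 -0.25504903]
```

View pics/w19.png

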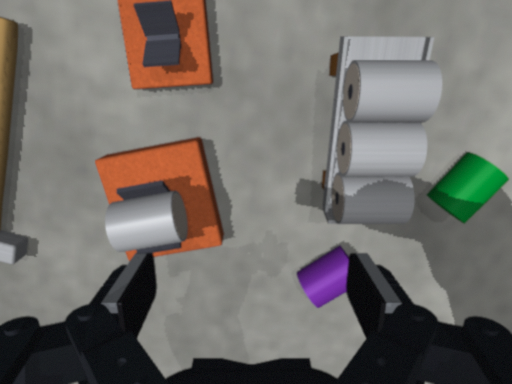

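View pics/s19.png

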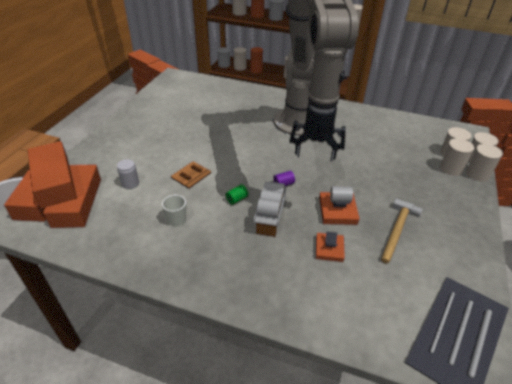

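```bash
python3 - <<'E'
from held import *
i=np.load("pics/w19.npy",allow_pickle=True).item()
g=cv2.cvtColor(cv2.imread("pics/w19.png"),cv2.COLOR_BGR2GRAY).astype(float)
for c,z,ref in(((350,91),84.3,(608.8,69.1)),((343,149),77.6,(561.8,62.1)),((336,199),70.9,(514.7,55.1))):
    r=5;p=g[c[1]-r:c[1]+r+1,c[0]-r:c[0]+r+1];w=np.clip(np.median(p)-15-p,0,None);ys,xs=np.mgrid[-r:r+1,-r:r+1]
    px=(c[0]+(w*xs).sum()/w.sum(),c[1]+(w*ys).sum()/w.sum());q=onz(i,px,z)
    a=np.radians(98.5);cen=q[:2]-30*np.array([np.cos(a),np.sin(a)]);print(np.round(px,1),cen.round(1),(cen-ref).round(1))
print(arm.read_state()["time_s"])
E
```

```text
[349.9  91.1] [608.7  69.2] [-0.1  0.1]
[342.6 148.6] [561.5  62.2] [-0.3  0.1]
[336.7 198.1] [514.4  55. ] [-0.3 -0.1]
20.85
```

All in place; handing in.

```bash
python3 - <<'E'
from bench import arm
print(arm.read_state()["joint_velocities"].round(2))
print(arm.close_job())
E
```

```text
[-0.25 -0.04 -0.38  0.27 -0.18 -0.07  0.06]
the job is handed in; nothing more can be done
None
```

I laid the oldest flask in the larger V cradle. Once the other two had rolled forward, I set the fresh one down behind them in the lane. The job was handed in at about 21 s of the allowed 64 s. Handing in reports no verdict.

- **Lane:** in the last wrist picture, the centres of all three flasks were within 0.5 mm of where I had measured or worked out their places. All three lay square across the lane.
- **Cradle:** the pictures show flask 1 seated, centred and aligned with the V. I did not measure its position again after letting go. At set-down it was within about 2 mm of the measured V centre.
- **Height check:** two-view heights for the V's top edges came out at 67–70 mm against the stated 72 mm. The other heights agreed within about 1 mm, except one slab corner that was about 4 mm low.
- **Bystanders:** the hammer, cup and tin look unmoved in the last scene picture. The gripper was open and clear of everything when I handed in.

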